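Load the inspection stand and tilt it to 45 degrees

ROBOT

A 6-joint arm with a two-finger parallel gripper is mounted at the origin on the work surface. World frame = base frame: x ahead of the robot, y to its left, z up, the work surface at z = 0. Lengths are in mm, angles in rad, forces in N, time in s.
With the tool pointing down it reaches from about 350 to 775 mm from the base axis. Payload 7.3 kg.
Tool frame: the origin (TCP) lies midway between the tips of the shut fingers; the grasp point (between the pads) lies 19 mm behind it; z points along the fingers, y is the line along which they close (so a half turn about z gives the same grasp; the last joint's range is limited). The gripper opens to 92 mm and grips with 3 to 60 N. Pads are 19 mm wide; open, the fingers measure 130 mm over their backs; the gripper's body (75 mm by 190 mm) begins 47 mm behind the grasp point.
Start: joints at [-1.477, 0.342, 1.524, -0, 1.275, -0.146], TCP at [124.713, -509.992, 226.741] pointing down, gripper open.
Joint ranges: [-2.53, 2.53], [-0.77, 2.02], [0.04, 2.7], [-1, 4.14], [0.28, 2.66], [-3.11, 3.11]. Speed limits (rad/s): [2.57, 2.57, 3.14, 3.14, 3.14, 3.14].

INTERFACE

Orientations are given as [roll, pitch, yaw] about the fixed x, y, z axes, in that order (R = Rz(yaw) Ry(pitch) Rx(roll)).
In Python, from plant import bot gives the robot as it stands. The module is installed in compiled form; this text tells all that it offers.
- The arm moves only by the shell command python3 -m crank 'ROWS' [OPENING]. ROWS is JSON, a list of rows, each a list of 6 numbers: the shift along the tool's x, y, z in m, then the turn, a rotation vector about the tool's x, y, z in rad. In form: [[dx, dy, dz, wx, wy, wz], ...]. A call has 1 to 5 rows; each row shifts and turns the commanded pose from where the row before left it, along the tool's axes as they then stand; what a row does not reach is not made up. A row lasts 1/8 s, in which the tool goes at most 62.5 mm and 10.7 degrees, less where a joint would pass 70% of its speed; a pose out of reach is approached as far as the arm can. A call is refused whole if a number of a shift passes 0.0625 or a number of a turn 0.188, either way. A call with a gripper value outside its range is refused whole. OPENING is the opening in per cent of the stroke, from 0 (shut) to 100 (fully open), set as the call begins (- or left out, the last holds). The fingers move at their own pace and stop on an object; the grip force is fixed at half the most. Time passes only in rows, so rows that do not move let the fingers close. It gives the time, the measured TCP pose, the force, the opening and the grip force at its end, in the units of the state.
- bot.get_obs(): the state, without advancing time (a new reading comes with each control period).
- bot.capture(name): name is "side" or "top"; returns a dict with "color" (384x512x3 uint8, blue, green, red), "fov_y" (degrees; the focal length in pixels is half the picture's height over the tangent of half this angle, whatever the lens; pixels are square), "cx", "cy" (the principal point, pixels), "extrinsics" (4x4, takes a point from world to camera coordinates). Camera axes: x right, y up, looking along -z (the intrinsics and any distortion apply to the point x, -y, -z); pixel columns grow to the right and rows downward; lengths in mm; the calibration is good to about 2 mm. A picture is of the moment at which its call begins. There is no depth.
- bot.close_job(): hands the job in; it is judged then, once.
The state is a dict: "time": time; "joint_positions": joint angles; "dq": joint speeds; "tau": joint torques, N m; "tool_pos": TCP position; "tcp_rot": TCP orientation; "contact_force": force on the tool from outside, world axes, zero at the start; "moment": the same for the moment, N m; "grip_width": finger opening in mm; "finger_force": force on a finger pad.
Only numpy, scipy, OpenCV 4.12 (cv2) and the standard library are available. Lean on these libraries where they do the work, as an engineer would, in place of code of your own. Each camera call takes 0.05 s, during which the arm holds its last target. There are 200 camera calls.

TASK

Get the power-converter module ready for inspection: with the stand's plate lying flat, take the module out of the black tray, slide it heatsink end last under the plate's two guide rails until it is fully home against the end stop, and let go of it. Then raise the plate by its bar handle to 45 degrees and leave it standing there with the module still home. Do not let the module fall or turn over, and leave the other things on the bench where they are.

Things in the scene. Friction and masses are not known exactly. Their poses are not given: they have to be found in the camera images.
- module: Power-converter module, loose, 0.18-0.29 kg: slab 120 (x) x 64 (y) x 8 mm, aluminium with a green circuit board on top; a dark finned heatsink stands across its -x end. Centre of mass about 5 mm from the middle towards the heatsink. Small parts up to 6 mm tall only at x > -2 mm, |y| < 22 mm; behind that the board is bare. Origin: centre of underside; +x from heatsink end to front end, z up.
- module_front (a point): Middle of the lower edge of the module's plain front end: 60 mm along +x from its origin, at the underside. Axes as the module's.
- heatsink_top (a point): Centre of the top of the module's heatsink, which is 16 (x) x 56 (y) mm and 30 mm tall above the board: 51 mm along -x from the module's origin, 38 mm above its underside. Axes as the module's.
- tray: Black carrier tray, fixed, 140 (x) x 90 (y) mm. The module lies in it, axes along the tray's, underside 10 mm above the bench. End walls and corners 48 mm high, as high as the heatsink, stand within 4 mm of it: no finger fits round it there. Over the middle 87 mm the long sides are open down to the 4 mm floor, for fingers to take the module by its long edges. Origin: centre of underside.
- stand: Tilting inspection stand, fixed: grey base 215 x 116 mm under a hinged plate. Origin: middle of the base at bench level; +x from the handle side to the hinge side. Hinge axis along y, 100 mm along +x, 42 mm up. On its +y side a quadrant (radius 89 mm about the hinge, 53 mm beside the middle, up to 130 mm high) has marks every 15 degrees, the 45 one longer; a pointer on the plate runs along it.
- tilt_plate (a joint): Angle of the plate, rad: 0 lying flat on its rests (its start), grows as the handle side is lifted, stop at 1.30; 45 degrees is 0.785. A friction hinge (1.3 N m) holds the plate, loaded or not, where it is left; lifting at the bar takes about 9 N.
- plate_hinge (a point): Middle of the plate's hinge axis. Axes of the plate: y along the hinge, x from handle to hinge, z square to the plate (up when flat). The aluminium plate is 180 long x 90 wide x 6 mm thick and runs from the hinge towards -x, its top 3 mm above the axis: 45 mm above the bench when flat.
- plate_stop (a point): Foot of the end stop, which is 13 mm high: middle of the face that the module's front end meets, at the plate's top, 12 mm along -x from the hinge. Home means that module_front is within 4 mm of this point. Axes of the plate.
- plate_mouth (a point): Middle of the mouth of the guide rails, at the plate's top, 87 mm along -x from the hinge. Two black rails run 75 mm from here to the stop, 67 mm apart; their lips, 10.5 mm above the plate, overhang the module's edges by 4 mm a side, 56 mm free between. Walls flare and lips turn up (tops at 20 mm) for 12 mm before the mouth; from there 81 mm of plate is open to the handle edge. Axes of the plate.
- plate_bar (a point): Middle of the plate's handle: a round steel bar 10 mm thick, 90 mm long along y, 220 mm along -x from the hinge and level with it (42 mm above the bench when flat). Two rods 40 mm either side of its middle carry it; 35 mm are free between bar and plate edge. Axes of the plate.
- meter: Bystander: multimeter with a black face in a yellow holster, 150 x 74 x 45 mm. Origin: centre of the underside.
- screwdriver: Bystander: screwdriver 170 mm long, lying along its x axis.
- solder_spool: Bystander: grey spool, 56 mm across, 42 mm tall, standing. Origin: centre of the underside.
- flux_jar: Bystander: small brown glass jar with a black cap, 42 mm across, 55 mm tall. Origin: centre of the underside.
Mind the look-alikes: they are no part of the job. Leave any red look-alike of the module alone.

How it is judged (in metres and radians):
On the way:
1. the module lies home against the stop under the rails, released, with the plate still flat (x of module_front in the frame of plate_stop above -0.004 m and distance between module_front and plate_stop below 0.006 m and angle between the x axis of module and the x axis of plate_stop, either way round below 0.06 rad and value of joint tilt_plate below 0.05 rad and contact force between the fingers and module below 0.2 N), for 0.2 s.
At the end, for the whole second after the job is handed in: The plate stands still at 45 degrees, within 4 degrees either way, and the module lies in it, right way up and heatsink last, under both rails and home against the stop (its front end within 4 mm of the stop) (value of joint tilt_plate between 0.7155 and 0.8553 rad and x of module_front in the frame of plate_stop above -0.004 m and distance between module_front and plate_stop below 0.006 m and angle between the x axis of module and the x axis of plate_stop, either way round below 0.06 rad and linear speed of module below 0.01 m/s and angle between module's own z axis and vertical below 1 rad and velocity of joint tilt_plate between -0.05 and 0.05 rad/s); the robot touches nothing.
It fails at once if the module turned over or stood on edge (over 70 degrees) (angle between module's own z axis and vertical above 1.22 rad).
It fails at once if the module fell (moving over 0.7 m/s, out of the fingers) (linear speed of module above 0.7 m/s and contact force between the fingers and module below 0.1 N).
It fails at once if a bystander was displaced by more than 20 mm (distance of any of meter, screwdriver, solder_spool, flux_jar from where it was at the start of the episode above 0.02 m).
It also fails if it takes over 67 s, if anything falls off the work surface, if the arm or the gripper's body presses on something with over 40 N, if the wrist force passes 120 N, or if a joint passes its speed limit or range.

## Working session

There is one attempt and no reset: what is moved stays moved. The work goes in short steps, Python scripts to look and compute and a shell command to move; the robot and the scene stay as the last step left them, time stands still between calls to the robot, and variables do not carry over. Pictures are saved under pics/ and viewed, at most 10 in all, crops included, and the job is handed in when it is done.

```bash
mkdir -p pics; cat > h.py <<'E'
import numpy as np, cv2
from plant import bot
def K(c):
    f=c["color"].shape[0]/2/np.tan(np.radians(c["fov_y"])/2); return f,c["cx"],c["cy"]
def ray(c,u,v):
    f,cx,cy=K(c); E=np.array(c["extrinsics"]); R=E[:3,:3]
    d=R.T@np.array([(u-cx)/f,-(v-cy)/f,-1.]); o=-R.T@E[:3,3]; return o,d
def onz(c,u,v,z):
    o,d=ray(c,u,v); return o+d*(z-o[2])/d[2]
def proj(c,p):
    f,cx,cy=K(c); E=np.array(c["extrinsics"]); q=E[:3,:3]@np.array(p,float)+E[:3,3]
    return np.array([cx+f*q[0]/-q[2],cy-f*q[1]/-q[2]])
E
python3 - <<'E'
from h import *
for n in("side","top"):
    c=bot.capture(n); cv2.imwrite(f"pics/{n}0.png",c["color"]); print({k:v for k,v in c.items() if k!="color"})
print(bot.get_obs())
E
```

```text
{'fov_y': 46.18654929391022, 'cx': 257.795002779941, 'cy': 192.54950843429404, 'extrinsics': array([[ 9.60508099e-01, -2.78162712e-01,  7.04958989e-03,
        -5.68411314e+02],
       [ 1.49715179e-01,  5.37996602e-01,  8.29545069e-01,
        -1.35174903e+02],
       [-2.34541162e-01, -7.95729327e-01,  5.58395274e-01,
        -1.13859381e+03],
       [ 0.00000000e+00,  0.00000000e+00,  0.00000000e+00,
         1.00000000e+00]])}
{'fov_y': 55.22636951400929, 'cx': 259.54444098990245, 'cy': 196.01757431368767, 'extrinsics': array([[-1.16021668e-02, -9.99922010e-01, -4.62199592e-03,
         7.87479916e+00],
       [ 9.78327940e-01, -1.23070290e-02,  2.06695375e-01,
        -5.89653845e+02],
       [-2.06736138e-01, -2.12371352e-03,  9.78394429e-01,
        -1.08179572e+03],
       [ 0.00000000e+00,  0.00000000e+00,  0.00000000e+00,
         1.00000000e+00]])}
{'time': 0.1, 'joint_positions': array([-1.47699115e+00,  3.42653827e-01,  1.52493262e+00, -1.90902890e-05,
        1.27539697e+00, -1.46002371e-01]), 'dq': array([ 0.00016235, -0.00197421, -0.00106178,  0.00108499, -0.00058017,
       -0.00043322]), 'tau': array([ 2.56680767e-03, -4.32004738e+01, -2.44695085e+01,  7.21257878e-02,
        5.25618391e-02, -4.94623760e-05]), 'tool_pos': array([ 124.67554941, -509.60196749,  226.11017154]), 'tcp_rot': array([-3.14021403e+00, -1.84272495e-04,  2.39812988e-01]), 'contact_force': array([-0.8531019 ,  0.01096981,  0.69930584]), 'moment': array([-0.02154565,  0.00055575, -0.00788237]), 'finger_force': 0.0, 'grip_width': 91.81801893895715}
```

View pics/side0.png

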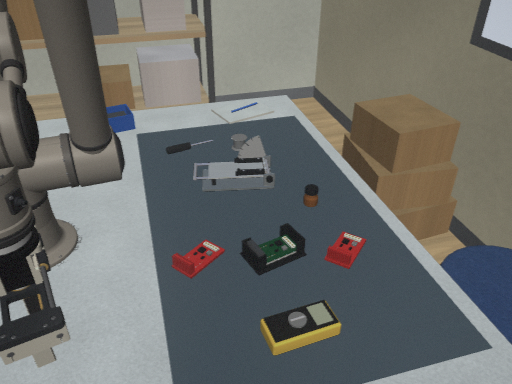

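View pics/top0.png

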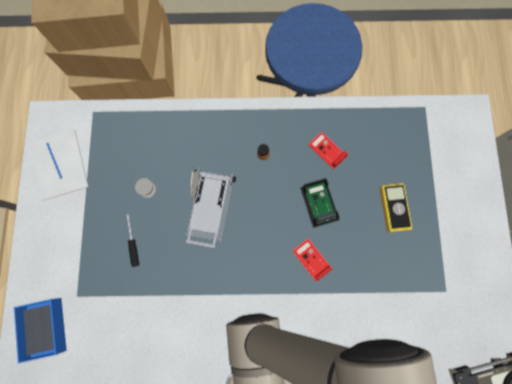

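Side view: the green module sits in the black tray at (275,247), with the stand at (237,177). Top view: tray at (320,203), stand at (210,208) with its hinge away from the robot. Candidates for the module (top pixels) are red (328,150), red (313,260) and green (320,203). I choose the green one in the black tray and check it in a crop.

```bash
python3 - <<'E'
import cv2,numpy as np
t=cv2.imread("pics/top0.png"); s=cv2.imread("pics/side0.png")
z=lambda im,x,y,w,h:cv2.resize(im[y:y+h,x:x+w],(400,300),interpolation=cv2.INTER_CUBIC)
cv2.imwrite("pics/crop1.png",np.vstack([np.hstack([z(t,284,173,72,54),z(t,152,163,120,90)]),np.hstack([z(s,230,218,80,60),z(s,180,125,108,81)])]))
E
```

```text
(no output)
```

View pics/crop1.png

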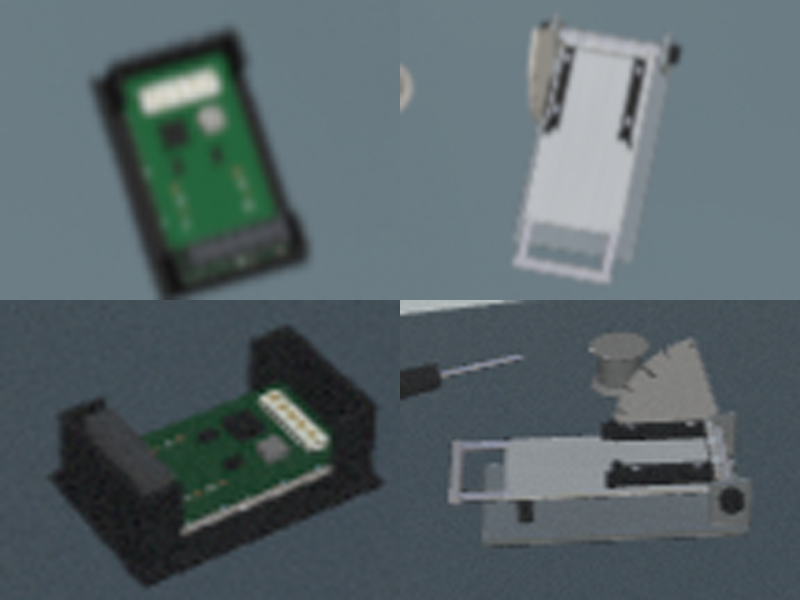

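The crop confirms the choice: green board, dark heatsink at the end nearer the robot, white connector at the far end. The stand's bar is nearest the robot, with its rails and hinge away from it. Next I measure both.

```bash
python3 - <<'E'
from h import *
c=bot.capture("top"); s=bot.capture("side"); im=c["color"]; hsv=cv2.cvtColor(im,cv2.COLOR_BGR2HSV)
print("cam",ray(c,0,0)[0].round(), ray(s,0,0)[0].round())
def big(m):
    cs,_=cv2.findContours(m,cv2.RETR_EXTERNAL,cv2.CHAIN_APPROX_NONE); return max(cs,key=cv2.contourArea)
win=lambda m,x,y,w,h:(lambda o:(o.__setitem__((slice(y,y+h),slice(x,x+w)),m[y:y+h,x:x+w]),o)[1])(np.zeros_like(m))
g=win(cv2.inRange(hsv,(45,90,40),(85,255,255)),290,170,60,60)
g=cv2.morphologyEx(g,cv2.MORPH_CLOSE,np.ones((9,9)))
def rect(m,z):
    p=big(m)[:,0,:]; w=np.array([onz(c,u,v,z)[:2] for u,v in p],np.float32); return cv2.minAreaRect(w),cv2.boxPoints(cv2.minAreaRect(w))
r,b=rect(g,18); print("green",r); print(b.round(1))
w=win(cv2.inRange(hsv,(0,0,170),(180,60,255)),180,165,60,90)
print(np.median(im[195:225,205:212],axis=(0,1)), im[225,226],w.sum()/255)
w=cv2.morphologyEx(w,cv2.MORPH_CLOSE,np.ones((5,5)))
r,b=rect(w,45); print("plate",r); print(b.round(1))
# edges rowwise of plate in top view
for v in range(172,250,6):
    xs=np.flatnonzero(w[v]); print(v,xs.min() if len(xs) else None,xs.max() if len(xs) else None,end="; ")
v=cv2.hconcat([cv2.resize(im[160:256,176:248],(0,0),fx=5,fy=5,interpolation=cv2.INTER_CUBIC),cv2.resize(w[160:256,176:248],(0,0),fx=5,fy=5)[:,:,None].repeat(3,2)]); cv2.imwrite("pics/st.png",v)
E
```

```text
cam [ 353.   -2. 1180.] [ 299. -991.  752.]
green ((586.3074951171875, -191.29637145996094), (105.83806610107422, 67.40947723388672), 15.075577735900879)
[[ 526.4 -172.5]
 [ 544.  -237.6]
 [ 646.2 -210.1]
 [ 628.6 -145. ]]
[193. 189. 186.] [134 126 110] 1467.0
plate ((555.2479248046875, 164.8316650390625), (94.78370666503906, 227.50381469726562), 79.11030578613281)
[[434.6 139.8]
 [658.   96.8]
 [675.9 189.9]
 [452.5 232.9]]
172 202 203; 178 205 229; 184 204 227; 190 203 225; 196 201 224; 202 199 223; 208 194 221; 214 192 220; 220 191 219; 226 190 218; 232 189 217; 238 188 215; 244 199 214;
```

View pics/st.png

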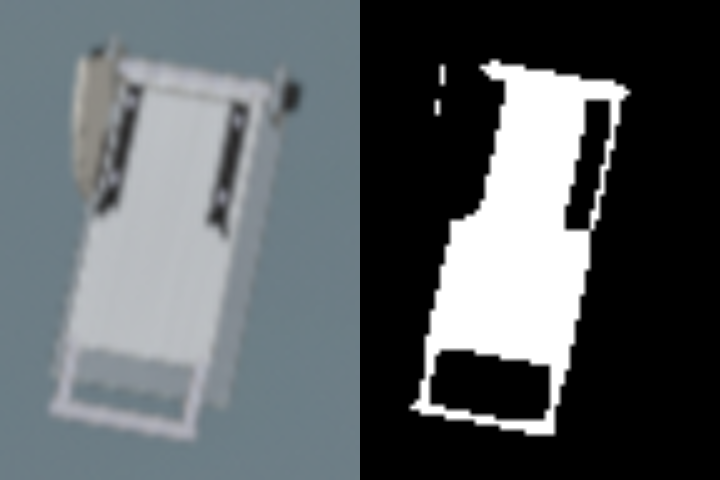

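The crop shows the plate outline clearly. The bar runs from about (186.4,241.6) to (215,247), and the pointer nub at the top left of the mask biases the width, so I fit the edges and check in the side view.

```bash
python3 - <<'E'
from h import *
c=bot.capture("top"); s=bot.capture("side"); im=c["color"]
hsv=cv2.cvtColor(im,cv2.COLOR_BGR2HSV); w=cv2.inRange(hsv,(0,0,170),(180,60,255))
L=[];R=[]
for v in range(206,232):
    xs=np.flatnonzero(w[v,180:240])+180; R.append(onz(c,xs.max()+.0,v,45)[:2])
    if v>=208: L.append(onz(c,xs.min()+.0,v,45)[:2])
fit=lambda P:cv2.fitLine(np.array(P,np.float32),cv2.DIST_HUBER,0,.01,.01).ravel()
l,r=fit(L),fit(R); 
for q in(l,r): print("edge yaw",np.degrees(np.arctan(q[1]/q[0])))
yaw=np.radians(-10.9); e=np.array([np.cos(yaw),np.sin(yaw)]); n=np.array([-e[1],e[0]])
print("lateral",l[2:]@n,r[2:]@n)
b=[onz(c,*p,45)[:2] for p in((186.4,241.6),(215,247))]; print("bar",b,[x@n for x in b],[x@e for x in b])
lat=np.mean([l[2:]@n,r[2:]@n]); 
bar=e*449.9*1+0; bar=e*(np.array([449.9,185.1])@e)+n*lat; print("bar ctr",bar,"hinge",bar+220*e)
m=np.array([578.0,-193.6]); a=np.radians(15.07); f=np.array([np.cos(a),np.sin(a)]); g=np.array([-f[1],f[0]])
o=s["color"].copy(); t=im.copy()
def mk(xy,x,y,z,E,N,col):
    P=[*(xy+x*E+y*N),z]
    for q,C in((o,s),(t,c)):
        u=proj(C,P); cv2.circle(q,tuple(int(round(k*16)) for k in u),16,col,-1,shift=4)
for y in(-32,32): mk(m,60,y,18,f,g,(0,0,255))
for x in(-59,-43):
  for y in(-28,28): mk(m,x,y,48,f,g,(0,255,255))
for x in(-43.5,43.5): mk(m,x,-45,4,f,g,(255,0,255))
h=bar+220*e
for y in(-45,45):
    for x,z in((-220,47),(-180,45)): mk(h,x,y,z,e,n,(0,0,255))
for y in(-33,33): mk(h,-87,y,55,e,n,(0,255,255)); mk(h,-12,y,55,e,n,(0,255,255))
z=lambda q,x,y,w,hh:cv2.resize(q[y:y+hh,x:x+w],(400,300),interpolation=cv2.INTER_NEAREST)
cv2.imwrite("pics/ov.png",np.vstack([np.hstack([z(t,284,173,72,54),z(t,152,163,120,90)]),np.hstack([z(o,230,218,80,60),z(o,180,125,108,81)])]))
E
```

```text
edge yaw -9.115898
edge yaw -10.219189
lateral 309.7820277333388 223.46211082503825
bar [array([452.41397034, 227.96933479]), array([434.82497853, 139.51712434])] [np.float64(309.4058946572591), np.float64(219.22347775178523)] [np.float64(401.1438775763726), np.float64(400.5981237319918)]
bar ctr [449.85981188 184.89130604] hinge [665.89072867 143.29030858]
```

View pics/ov.png

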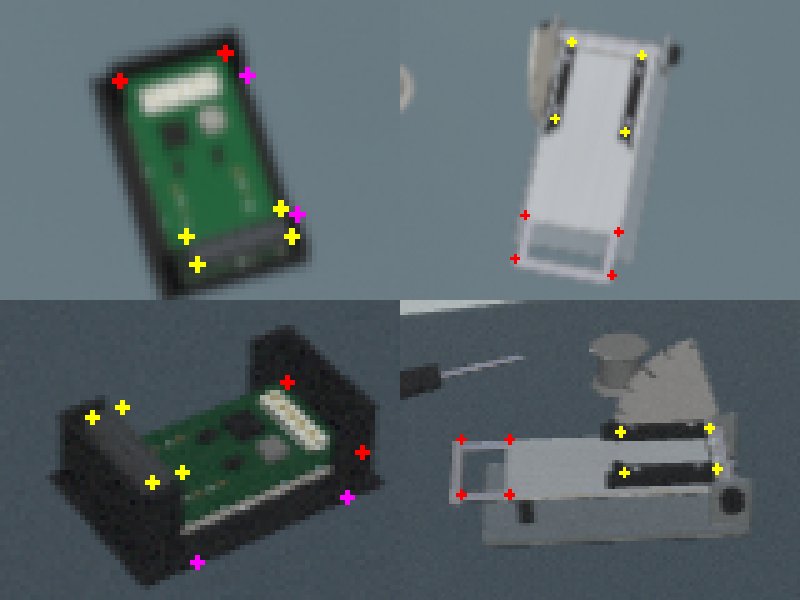

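The stand marks agree in both views. The module's heatsink marks sit about 8 mm too far along +x, so I take one brightened close crop.

```bash
python3 - <<'E'
from h import *
out=[]
for n,x,y in(("top",298,174),("side",238,222)):
    im=np.mean([bot.capture(n)["color"].astype(float) for _ in range(6)],0)
    k=8 if n=="top" else 6
    w,h=(50,60) if n=="top" else (68,60)
    q=cv2.resize(im[y:y+h,x:x+w],None,fx=k,fy=k,interpolation=cv2.INTER_CUBIC); q=np.clip(255*(np.clip(q,0,255)/255)**.55,0,255).astype(np.uint8)
    for i in range(0,w,10): cv2.putText(q,str(x+i),(i*k,8),0,.3,(255,255,255)); cv2.line(q,(i*k,10),(i*k,14),(255,255,255))
    for i in range(0,h,10): cv2.putText(q,str(y+i),(0,i*k+4),0,.3,(255,255,255))
    out.append(cv2.copyMakeBorder(q,0,480-q.shape[0],0,0,cv2.BORDER_CONSTANT))
q=np.hstack(out); print(q.shape); cv2.imwrite("pics/mod.png",q[:, :800])
E
```

```text
(480, 808, 3)
```

View pics/mod.png

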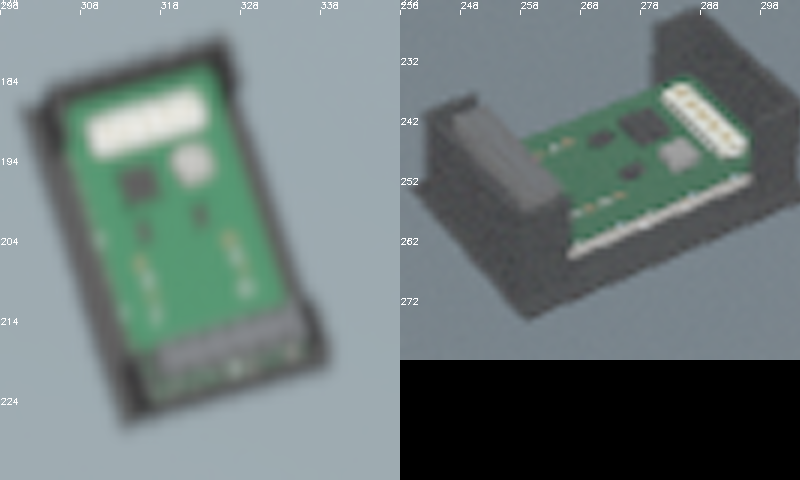

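The crop shows the heatsink top in both views: top view centre about (326.6,216.1), side view about (255.7,246.9). The green front corners in the top view are at about (305.7,186.7) and (323.8,181.7). I triangulate the heatsink top.

```bash
python3 - <<'E'
from h import *
c=bot.capture("top"); s=bot.capture("side")
def tri(p,q):
    o1,d1=ray(c,*p);o2,d2=ray(s,*q);t=np.linalg.lstsq(np.c_[d1,-d2],o2-o1,rcond=None)[0]
    a,b=o1+t[0]*d1,o2+t[1]*d2; return (a+b)/2,np.linalg.norm(a-b)
print("hs",tri((326.6,216.1),(255.7,246.9)), onz(c,326.6,216.1,48),onz(s,255.7,246.9,48))
hs=[(317.3,217.3),(335,211.4),(335.9,215.5),(318.2,220.4)]
print([onz(c,*p,48)[:2].round(1) for p in hs])
print("front",onz(c,305.7,186.7,18),onz(c,323.8,181.7,18))
# side: near long edge top ends visible (569,248)->(748,178), z=18
k=lambda X,Y:((X-400)/6+238-.45,Y/6+222-.45)
print("edge",onz(s,*k(569,246),18),onz(s,*k(749,176),18))
print("green L/R edges top",onz(c,132/8+297.55,350/8+173.55,18),onz(c,66/8+297.55,130/8+173.55,18),onz(c,292/8+297.55,290/8+173.55,18),onz(c,228/8+297.55,110/8+173.55,18))
print("heatsink top corners side",[onz(s,*k(*p),48)[:2].round(1) for p in((455,112),(478,95),(568,190),(535,212))])
print("tray outer bottom side",[onz(s,*k(*p),0)[:2].round(1) for p in((528,320),)], "tray top corners top",[onz(c,X/8+297.55,Y/8+173.55,48)[:2].round(1) for X,Y in((225,38),(328,350))])
E
```

```text
hs (array([ 526.18973731, -207.51761915,   46.7778993 ]), np.float64(0.06862166079501562)) [ 526.03774108 -207.30116042   48.        ] [ 525.76090677 -208.87834968   48.        ]
[array([ 522.6, -178.2]), array([ 540.5, -234.2]), array([ 527.6, -236.3]), array([ 512.9, -180.6])]
front [ 628.00376262 -149.60799893   18.        ] [ 644.00132813 -209.21776332   18.        ]
edge [ 542.82180165 -236.14822571   18.        ] [ 625.74330705 -216.28199349   18.        ]
green L/R edges top [ 527.23519249 -172.49483367   18.        ] [ 617.66277214 -149.54383403   18.        ] [ 550.72947205 -237.63423083   18.        ] [ 625.16110673 -215.62818196   18.        ]
heatsink top corners side [array([ 511.6, -179.4]), array([ 523.3, -171.6]), array([ 541.7, -236.6]), array([ 525.8, -245.3])]
tray outer bottom side [array([ 521. , -253.6])] tray top corners top [array([ 647.6, -210.4]), array([ 521.8, -244.3])]
```

The heatsink top triangulates to z 46.8, where 48 is expected. This gives:
- **Module:** origin about (576,-194.7), yaw 15°.
- **Stand:** yaw about -10.8°, hinge about (666,143).

Moving now.

```bash
cat > to.py <<'E'
import sys; from h import *
from scipy.spatial.transform import Rotation as Ro
# usage: to.py x y z yawdeg [pitchdeg]
a=[float(v) for v in sys.argv[1:]]; o=bot.get_obs(); R=Ro.from_euler("xyz",o["tcp_rot"])
T=Ro.from_euler("xyz",[180,a[4] if len(a)>4 else 0,a[3]],degrees=True)
print("shift m",(R.inv().apply(np.array(a[:3])-o["tool_pos"])/1000).round(4),"turn",(R.inv()*T).as_rotvec().round(4),"t",round(o["time"],2),"q",o["joint_positions"].round(2))
E
python3 -m crank '[[0.05,-0.02,0,0,0,-0.004],[0.05,-0.02,0,0,0,-0.004],[0.05,-0.02,0,0,0,-0.004],[0.05,-0.02,0,0,0,-0.004],[0.05,-0.02,0,0,0,-0.004]]' 100
python3 -m crank '[[0.05,-0.02,0,0,0,0],[0.05,-0.02,0,0,0,0],[0.05,-0.02,0,0,0,0],[0.05,-0.02,0,0,0,0],[0.05,-0.02,0,0,0,0]]'
python3 to.py 571.2 -196 120 15
```

```text
time: 1.62
tool_pos: [343.8, -350.7, 226.9]
tcp_rot: [3.141, -0.0, 0.26]
contact_force: [-0.1, -0.5, -1.0]
grip_width: 91.4
finger_force: 0.0
time: 2.25
tool_pos: [559.8, -189.7, 226.8]
tcp_rot: [3.141, -0.0, 0.26]
contact_force: [0.8, -1.4, 0.9]
grip_width: 92.1
finger_force: 0.0
shift m [0.0094 0.009  0.1068] turn [ 0.0004 -0.0001 -0.0019] t 2.25 q [-0.46  0.46  1.33 -0.    1.34  0.85]
```

```bash
python3 -m crank '[[0.009,0.009,0.035,0,0,-0.002],[0,0,0.036,0,0,0],[0,0,0.036,0,0,0],[0,0,0,0,0,0]]'
python3 to.py 571.2 -196 70 15
python3 -m crank '[[0,0,0.025,0,0,0],[0,0,0.025,0,0,0],[0,0,0,0,0,0],[0,0,0,0,0,0]]'
python3 to.py 571.2 -196 9 15
python3 - <<'E'
from h import *
z=lambda q,x,y,w,h:cv2.resize(q[y:y+h,x:x+w],(400,300),interpolation=cv2.INTER_CUBIC)
cv2.imwrite("pics/g.png",np.hstack([z(bot.capture("top")["color"],270,160,100,75),z(bot.capture("side")["color"],215,200,120,90)]))
E
```

```text
time: 2.75
tool_pos: [567.8, -196.4, 117.0]
tcp_rot: [-3.137, 0.005, 0.262]
contact_force: [1.5, 0.0, 0.0]
grip_width: 91.9
finger_force: 0.0
shift m [0.0036 0.0007 0.047 ] turn [-0.0042  0.0048 -0.    ] t 2.75 q [-0.46  0.58  1.45 -0.    1.12  0.85]
time: 3.25
tool_pos: [570.6, -197.8, 71.7]
tcp_rot: [3.14, -0.002, 0.262]
contact_force: [0.3, 0.1, -0.5]
grip_width: 91.5
finger_force: 0.0
shift m [ 0.0009 -0.0017  0.0627] turn [ 0.0021 -0.0022 -0.0001] t 3.25 q [-0.46  0.64  1.49 -0.    1.01  0.85]
```

View pics/g.png

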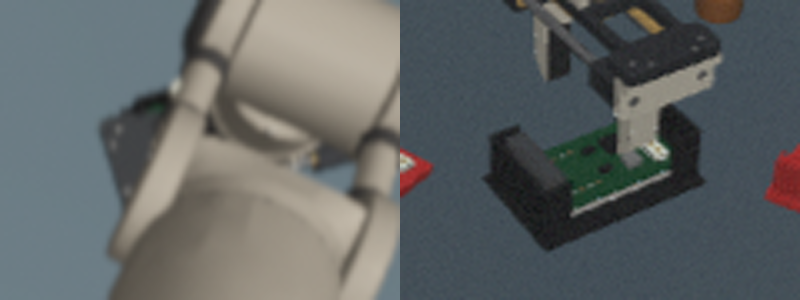

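The fingers stand above the tray astride the board, with the near finger at crop (637,150). Descending to grasp.

```bash
python3 -m crank '[[0.001,-0.0015,0.025,0.002,-0.002,0],[0,0,0.025,0,0,0],[0,0,0.011,0,0,0],[0,0,0,0,0,0],[0,0,0,0,0,0]]'
python3 to.py 571.2 -196 9 15
```

```text
time: 3.98
tool_pos: [570.7, -195.9, 9.9]
tcp_rot: [-3.141, 0.0, 0.262]
contact_force: [-0.7, 0.1, 0.6]
grip_width: 91.9
finger_force: 0.0
shift m [0.0004 0.0002 0.0009] turn [-0.0006  0.0005 -0.    ] t 3.98 q [-0.46  0.72  1.53  0.    0.89  0.85]
```

```bash
python3 -m crank '[[0,0,0.001,0,0,0],[0,0,0,0,0,0],[0,0,0,0,0,0],[0,0,0,0,0,0],[0,0,0,0,0,0]]' 0
python3 -m crank '[[0,0,0,0,0,0],[0,0,0,0,0,0],[0,0,0,0,0,0]]'
python3 -m crank '[[0,0,-0.02,0,0,0],[0,0,-0.02,0,0,0],[0,0,-0.02,0,0,0],[0,0,0,0,0,0]]'
```

```text
time: 4.6
tool_pos: [570.0, -195.5, 7.9]
tcp_rot: [-3.14, 0.002, 0.262]
contact_force: [-0.8, -0.0, 1.6]
grip_width: 63.5
finger_force: 30.0
time: 4.97
tool_pos: [570.0, -195.5, 7.9]
tcp_rot: [-3.14, 0.002, 0.262]
contact_force: [-0.6, 0.7, 3.4]
grip_width: 63.5
finger_force: 30.0
time: 5.48
tool_pos: [570.8, -195.9, 68.5]
tcp_rot: [-3.141, 0.0, 0.262]
contact_force: [-0.2, -0.6, -3.2]
grip_width: 64.0
finger_force: 30.0
```

Gripped at 63.5 to 64 mm with 30 N. Heading for a spot above the plate.

```bash
python3 -m crank '[[0,0,-0.03,0,0,0],[0,0,-0.03,0,0,0],[0,0,0,0,0,0]]'
python3 to.py 493.1 176.7 130 -10.8
```

```text
time: 5.85
tool_pos: [571.1, -196.1, 128.5]
tcp_rot: [3.141, -0.0, 0.262]
contact_force: [0.0, -0.3, -2.8]
grip_width: 63.6
finger_force: 30.0
shift m [ 0.0211 -0.3803 -0.0016] turn [ 1.000e-04 -4.000e-04  4.503e-01] t 5.85 q [-0.46  0.57  1.43  0.    1.14  0.85]
```

```bash
python3 -m crank '[[0.002,-0.025,0,0,0,0],[0.002,-0.045,0,0,0,0],[0.003,-0.05,0,0,0,0],[0.003,-0.05,0,0,0,0],[0.003,-0.05,0,0,0,0]]'
python3 -m crank '[[0.003,-0.05,0,0,0,0],[0.003,-0.05,0,0,0,0],[0.002,-0.04,0,0,0,0],[0,-0.02,0,0,0,0],[0,0,0,0,0,0.08]]'
python3 -m crank '[[0,0,0,0,0,0.1],[0,0,0,0,0,0.1],[0,0,0,0,0,0.1],[0,0,0,0,0,0.07],[0,0,0,0,0,0]]'
python3 to.py 493.1 176.7 75 -10.8
```

```text
time: 6.48
tool_pos: [523.6, 22.9, 126.1]
tcp_rot: [-3.138, 0.005, 0.262]
contact_force: [0.4, 0.5, -2.4]
grip_width: 63.4
finger_force: 30.0
time: 7.1
tool_pos: [489.4, 179.1, 126.3]
tcp_rot: [-3.139, 0.006, 0.183]
contact_force: [0.5, -0.1, -1.9]
grip_width: 63.6
finger_force: 30.0
time: 7.72
tool_pos: [490.3, 177.3, 126.7]
tcp_rot: [3.141, 0.006, -0.187]
contact_force: [0.2, 0.2, -1.9]
grip_width: 63.2
finger_force: 30.0
shift m [0.0031 0.0001 0.0517] turn [0.0003 0.006  0.0016] t 7.72 q [0.2  0.44 1.67 0.   1.03 1.96]
```

```bash
python3 -m crank '[[0.003,0,0.025,0,0.006,0.002],[0,0,0.025,0,0,0],[0,0,0.017,0,0,0],[0,0,0,0,0,0],[0,0,0,0,0,0]]'
python3 to.py 493.1 176.7 49 -10.8
python3 - <<'E'
from h import *
e=np.array([.9823,-.1874]);n=np.array([.1874,.9823]);H=np.array([666,143.5])
z=lambda q,x,y,w,h:cv2.resize(q[y:y+h,x:x+w],(400,300),interpolation=cv2.INTER_CUBIC)
cv2.imwrite("pics/p.png",np.hstack([z(bot.capture("top")["color"],152,163,120,90),z(bot.capture("side")["color"],180,125,108,81)]))
E
```

```text
time: 8.35
tool_pos: [495.2, 176.6, 61.6]
tcp_rot: [-3.141, -0.003, -0.189]
contact_force: [0.6, 0.4, -2.6]
grip_width: 63.2
finger_force: 30.0
shift m [-0.0021  0.0003  0.0126] turn [-0.0009 -0.0034 -0.0008] t 8.35 q [ 0.2   0.53  1.73 -0.    0.87  1.96]
```

View pics/p.png

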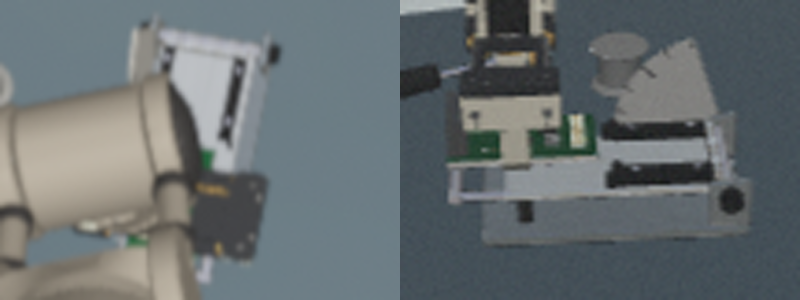

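The module is in line with the rails, its front at side crop (597,135), just short of the mouth at about 605. I lower it and ease it into the flare.

```bash
python3 -m crank '[[0,0,0.006,0,-0.003,0],[0,0,0.005,0,0,0],[0.005,0,0,0,0,0],[0.005,0,0,0,0,0],[0,0,0,0,0,0]]'
python3 -m crank '[[0.004,0,0,0,0,0],[0,0,0.002,0,0,0],[0,0,0.001,0,0,0],[0,0,0,0,0,0]]'
python3 to.py 509 173.7 46 -10.8
```

```text
time: 9.07
tool_pos: [505.6, 174.3, 50.4]
tcp_rot: [-3.141, -0.001, -0.191]
contact_force: [-0.3, -0.6, -1.6]
grip_width: 63.9
finger_force: 30.0
time: 9.57
tool_pos: [507.0, 173.9, 47.0]
tcp_rot: [-3.142, 0.004, -0.19]
contact_force: [-6.1, 2.2, 0.8]
grip_width: 63.6
finger_force: 30.0
shift m [ 0.002  -0.0001  0.001 ] turn [-0.      0.0039 -0.0015] t 9.57 q [0.19 0.57 1.71 0.   0.86 1.95]
```

Light contact of 6 N at the flare. I back off slightly and lower.

```bash
python3 -m crank '[[-0.003,0,0,0,0,0],[0,0,0.0015,0,0.003,0],[0,0,0,0,0,0]]'
python3 -m crank '[[0,0,0.0015,0,0,0],[0,0,0,0,0,0]]'
python3 to.py 509 173.7 45 -10.8
```

```text
time: 9.95
tool_pos: [506.3, 174.2, 45.9]
tcp_rot: [-3.141, -0.004, -0.19]
contact_force: [-0.3, 0.9, -1.1]
grip_width: 63.3
finger_force: 30.0
time: 10.2
tool_pos: [506.5, 174.2, 45.2]
tcp_rot: [-3.14, -0.004, -0.19]
contact_force: [-1.6, -0.5, 5.8]
grip_width: 63.6
finger_force: 33.6
shift m [0.0026 0.     0.0002] turn [-0.0011 -0.0044 -0.0017] t 10.2 q [ 0.19  0.57  1.72 -0.    0.85  1.95]
```

```bash
python3 -m crank '[[0,0,-0.0005,0,-0.004,-0.0015],[0.003,0,0,0,0,0],[0,0,0,0,0,0]]'
python3 -m crank '[[0.003,0,0,0,0,0],[0,0,0,0,0,0]]'
python3 -m crank '[[0.003,0,0,0,0,0],[0,0,0,0,0,0]]'
python3 to.py 509 173.7 45 -10.8
```

```text
time: 10.58
tool_pos: [507.7, 173.9, 45.2]
tcp_rot: [-3.141, 0.004, -0.189]
contact_force: [-6.4, 1.6, 9.4]
grip_width: 63.7
finger_force: 35.1
time: 10.82
tool_pos: [509.9, 173.4, 45.2]
tcp_rot: [-3.141, 0.005, -0.189]
contact_force: [-9.1, 1.5, 9.9]
grip_width: 63.5
finger_force: 36.4
time: 11.08
tool_pos: [511.5, 173.0, 45.1]
tcp_rot: [3.141, 0.008, -0.189]
contact_force: [-12.0, 2.5, 14.0]
grip_width: 63.7
finger_force: 38.7
shift m [-0.0026 -0.0003  0.0001] turn [ 0.0004  0.0079 -0.0002] t 11.07 q [0.18 0.58 1.7  0.   0.87 1.94]
```

```bash
python3 -m crank '[[0,0,-0.001,0,0.003,0],[0,0,-0.0005,0,0,0],[0,0,0,0,0,0]]'
python3 -m crank '[[0.004,0,0,0,0,0],[0.003,0,0,0,0,0],[0,0,0,0,0,0]]'
python3 to.py 520 171.6 45 -10.8
```

```text
time: 11.45
tool_pos: [512.4, 172.7, 45.3]
tcp_rot: [3.141, 0.003, -0.189]
contact_force: [-6.7, 1.3, -0.8]
grip_width: 63.8
finger_force: 31.9
time: 11.82
tool_pos: [519.9, 171.2, 45.3]
tcp_rot: [3.141, 0.002, -0.189]
contact_force: [-4.8, 1.2, -3.2]
grip_width: 63.1
finger_force: 31.6
shift m [ 0.     -0.0004  0.0003] turn [ 0.0004  0.0023 -0.0002] t 11.82 q [0.18 0.59 1.68 0.   0.87 1.94]
```

Past the mouth with low forces. I continue forward 24 mm while gripping.

```bash
python3 -m crank '[[0.006,0,0,0,0.002,0],[0.006,0,0,0,0,0],[0.006,0,0,0,0,0],[0,0,0,0,0,0]]'
python3 -m crank '[[0.006,0,0,0,0,0],[0.006,0,0,0,0,0],[0,0,0,0,0,0]]'
python3 - <<'E'
from h import *
z=lambda q,x,y,w,h:cv2.resize(q[y:y+h,x:x+w],(400,300),interpolation=cv2.INTER_CUBIC)
cv2.imwrite("pics/q.png",np.hstack([z(bot.capture("top")["color"],152,163,120,90),z(bot.capture("side")["color"],180,125,108,81)]))
E
```

```text
time: 12.32
tool_pos: [540.6, 167.4, 46.2]
tcp_rot: [-3.141, -0.006, -0.189]
contact_force: [0.5, -0.7, -8.1]
grip_width: 63.6
finger_force: 30.0
time: 12.7
tool_pos: [552.4, 165.3, 46.4]
tcp_rot: [-3.141, -0.006, -0.189]
contact_force: [0.9, -0.6, -10.9]
grip_width: 63.7
finger_force: 30.0
```

View pics/q.png

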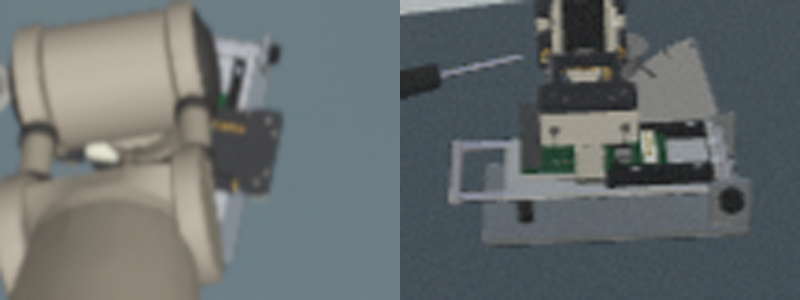

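The module is under both rails, with its front about 20 px (crop) short of the stop. I release, move back to the heatsink and regrip there.

```bash
python3 -m crank '[[0,0,0.0008,0,-0.005,0],[0,0,0,0,0,0],[0,0,0,0,0,0],[0,0,0,0,0,0],[0,0,0,0,0,0]]' 100
python3 -m crank '[[-0.01,0,-0.007,0,0,0],[-0.018,0,-0.006,0,0,0],[-0.017,0,0,0,0,0],[0,0,0,0,0,0]]'
python3 -m crank '[[0,0,0,0,0,0],[0,0,0,0,0,0],[0,0,0,0,0,0],[0,0,0,0,0,0],[0,0,0,0,0,0]]' 0
python3 to.py 600 156 58 -10.8
```

```text
time: 13.42
tool_pos: [551.3, 165.6, 45.9]
tcp_rot: [-3.141, 0.0, -0.189]
contact_force: [0.5, -0.1, 0.1]
grip_width: 91.7
finger_force: 0.0
time: 13.92
tool_pos: [505.8, 174.4, 59.3]
tcp_rot: [-3.141, 0.001, -0.188]
contact_force: [-0.6, 0.0, 0.3]
grip_width: 91.8
finger_force: 0.0
time: 14.55
tool_pos: [507.2, 173.9, 58.6]
tcp_rot: [-3.141, 0.001, -0.189]
contact_force: [0.1, -1.2, -0.8]
grip_width: 55.7
finger_force: 30.0
shift m [0.0945 0.0002 0.0006] turn [-0.0008  0.0006 -0.0003] t 14.55 q [0.19 0.55 1.7  0.   0.88 1.95]
```

```bash
python3 -m crank '[[0.006,0,0,0,0,0],[0.008,0,0,0,0,0],[0.008,0,0,0,0,0],[0.006,0,0,0,0,0],[0,0,0,0,0,0]]'
python3 -m crank '[[0.003,0,0,0,0,0],[0.002,0,0,0,0,0],[0,0,0,0,0,0]]'
python3 -m crank '[[0.002,0,0,0,0,0],[0,0,0,0,0,0]]'
python3 -m crank '[[0.002,0,0,0,0,0],[0,0,0,0,0,0]]'
```

```text
time: 15.18
tool_pos: [535.3, 168.6, 58.7]
tcp_rot: [-3.141, -0.0, -0.189]
contact_force: [1.2, -0.3, -0.3]
grip_width: 55.9
finger_force: 30.0
time: 15.55
tool_pos: [539.6, 167.8, 58.7]
tcp_rot: [-3.141, 0.0, -0.189]
contact_force: [-0.3, 0.4, -1.3]
grip_width: 55.8
finger_force: 30.0
time: 15.8
tool_pos: [541.6, 167.5, 58.7]
tcp_rot: [-3.141, 0.0, -0.189]
contact_force: [0.8, -0.2, -1.3]
grip_width: 55.4
finger_force: 30.0
time: 16.05
tool_pos: [542.1, 167.3, 58.6]
tcp_rot: [-3.141, 0.003, -0.189]
contact_force: [-4.9, 1.4, 1.4]
grip_width: 55.8
finger_force: 30.0
```

```bash
python3 -m crank '[[0.002,0,0,0,0,0],[0,0,0,0,0,0]]'
python3 -m crank '[[0.002,0,0,0,0,0],[0,0,0,0,0,0],[0,0,0,0,0,0]]'
python3 - <<'E'
from h import *
z=lambda q,x,y,w,h:cv2.resize(q[y:y+h,x:x+w],(400,300),interpolation=cv2.INTER_CUBIC)
cv2.imwrite("pics/r.png",np.hstack([z(bot.capture("top")["color"],192,163,72,54),z(bot.capture("side")["color"],210,140,72,54)]))
E
```

```text
time: 16.3
tool_pos: [542.2, 167.4, 58.6]
tcp_rot: [-3.142, 0.007, -0.189]
contact_force: [-11.5, 2.1, 6.4]
grip_width: 55.7
finger_force: 30.0
time: 16.68
tool_pos: [542.2, 167.3, 58.5]
tcp_rot: [3.141, 0.011, -0.189]
contact_force: [-17.0, 3.7, 10.5]
grip_width: 55.9
finger_force: 30.0
```

View pics/r.png

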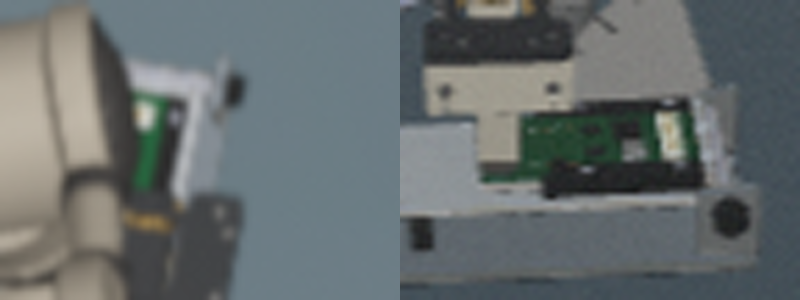

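The module is home: it stopped hard at x=542.2 (force rose from 5 to 17 N with no travel), and the crop shows the front connector at (670,135), right at the stop. Releasing and lifting clear.

```bash
python3 -m crank '[[-0.004,0,0,0,0,0],[0,0,0,0,0,0],[0,0,0,0,0,0],[0,0,0,0,0,0],[0,0,0,0,0,0]]' 100
python3 -m crank '[[0,0,-0.025,0,0,0],[0,0,-0.03,0,0,0],[0,0,-0.02,0,0,0],[0,0,0,0,0,0]]'
python3 to.py 449.9 184.9 130 79.2
```

```text
time: 17.4
tool_pos: [543.6, 167.0, 58.7]
tcp_rot: [-3.141, 0.0, -0.189]
contact_force: [0.2, -0.4, 0.7]
grip_width: 91.7
finger_force: 0.0
time: 17.9
tool_pos: [544.5, 167.1, 135.2]
tcp_rot: [-3.14, -0.003, -0.189]
contact_force: [0.8, 0.4, -0.6]
grip_width: 92.0
finger_force: 0.0
shift m [-0.0962  0.0003  0.0049] turn [ 5.0000e-04 -3.8000e-03 -1.5711e+00] t 17.9 q [0.16 0.51 1.53 0.   1.1  1.92]
```

Both fingers are free and the module is home. Next the bar: retreat, turn 90°, and set the opening to about 28 mm so the inner finger fits the 35 mm gap.

```bash
python3 -m crank '[[-0.03,0,0,0,0,0],[-0.04,0,0,0,0,0],[-0.026,0,0,0,0,-0.1],[0,0,0,0,0,-0.18],[0,0,0,0,0,-0.18]]' 30
python3 -m crank '[[0,0,0,0,0,-0.18],[0,0,0,0,0,-0.18],[0,0,0,0,0,-0.18],[0,0,0,0,0,-0.18],[0,0,0,0,0,-0.18]]'
python3 -m crank '[[0,0,0,0,0,-0.15],[0,0,0,0,0,-0.06],[0,0,0,0,0,0]]'
python3 to.py 449.9 184.9 60 79.2
python3 - <<'E'
from h import *
s=bot.capture("side"); im=s["color"]; cv2.imwrite("pics/s2.png",im)
e=np.array([.9823,-.1874]);n=np.array([.1874,.9823]);H=np.array([666,143.5])
hsv=cv2.cvtColor(im,cv2.COLOR_BGR2HSV)
# base end: column profile below the near end corner, expected bottom pixel and grey levels upward
for x in(-200,-190,-150):
    u=proj(s,[*(H+x*e-58*n),0]); col=im[int(u[1])-22:int(u[1])+4,int(round(u[0]))].mean(1).round()
    print(x,u.round(1),[(z,proj(s,[*(H+x*e-58*n),z])[1].round(1)) for z in(20,30,36)],col)
# module home check: heatsink/white connector and green extents in side view
g=cv2.inRange(hsv,(45,80,30),(85,255,255)); g[:130]=0; g[200:]=0; ys,xs=np.nonzero(g); print("green",xs.min(),xs.max(),ys.min(),ys.max(),len(xs))
for nm,x,y,z in(("front far home",-12,20,53),("front far 5 short",-17,20,53),("rear near",-115,-32,53)): print(nm,proj(s,[*(H+x*e+y*n),z]).round(1))
E
```

```text
time: 18.52
tool_pos: [448.3, 185.0, 132.8]
tcp_rot: [-3.14, 0.002, 0.278]
contact_force: [-0.2, -0.2, 0.5]
grip_width: 46.2
finger_force: 0.0
time: 19.15
tool_pos: [448.5, 184.8, 132.5]
tcp_rot: [-3.139, 0.0, 1.177]
contact_force: [-0.4, 0.5, -0.0]
grip_width: 27.4
finger_force: 0.0
time: 19.52
tool_pos: [448.6, 184.9, 132.8]
tcp_rot: [-3.139, -0.0, 1.381]
contact_force: [0.3, 0.3, -0.4]
grip_width: 27.9
finger_force: 0.0
shift m [0.0003 0.0014 0.0728] turn [-0.0023 -0.0001 -0.0017] t 19.52 q [0.23 0.37 1.77 0.   1.01 0.42]
-200 [203.4 192.5] [(20, np.float64(186.9)), (30, np.float64(184.0)), (36, np.float64(182.3))] [101. 105. 101. 100. 102. 100. 112. 139. 138.  88. 101. 101. 100. 103.
 100. 102. 101. 106. 107. 105.  95.  82.  77.  77.  80.  81.]
-190 [206.8 192.3] [(20, np.float64(186.7)), (30, np.float64(183.9)), (36, np.float64(182.2))] [101. 106. 108. 106. 108. 107. 118. 138. 130. 107. 105. 102. 103. 102.
 105. 101. 103.  99. 102.  96.  95.  65.  78.  77.  80.  79.]
-150 [220.2 191.7] [(20, np.float64(186.1)), (30, np.float64(183.3)), (36, np.float64(181.6))] [144. 147. 148. 147. 148. 147. 149. 148. 147. 130. 105. 103. 102. 101.
 101. 103. 104. 102. 104. 105. 100.  99.  82.  78.  80.  76.]
green 226 263 160 172 184
front far home [263.6 161.5]
front far 5 short [262.  161.5]
rear near [231.1 171.6]
```

Green ends at side column 263, which matches the home prediction of 263.6. Descending over the bar.

```bash
python3 -m crank '[[0,0.0014,0.03,-0.002,0,-0.002],[0,0,0.03,0,0,0],[0,0,0.018,0,0,0],[0,0,0,0,0,0],[0,0,0,0,0,0]]'
python3 to.py 449.9 184.9 52 79.2
python3 -m crank '[[0,0,0.006,0,0,0],[0,0,0.005,0,0,0],[0,0,0,0,0,0],[0,0,0,0,0,0]]'
python3 to.py 449.9 184.9 37 79.2
```

```text
time: 20.2
tool_pos: [450.9, 184.9, 56.3]
tcp_rot: [3.14, -0.001, 1.383]
contact_force: [0.1, -0.2, 0.1]
grip_width: 27.5
finger_force: 0.0
shift m [-0.0002 -0.001   0.0043] turn [ 0.002  -0.0011  0.0005] t 20.2 q [0.23 0.49 1.84 0.   0.81 0.42]
time: 20.7
tool_pos: [450.6, 184.9, 44.9]
tcp_rot: [3.14, -0.001, 1.383]
contact_force: [-0.1, 0.6, 0.1]
grip_width: 27.3
finger_force: 0.0
shift m [-0.0001 -0.0007  0.0079] turn [ 0.0014 -0.0009  0.001 ] t 20.7 q [0.23 0.51 1.85 0.   0.78 0.42]
```

```bash
python3 -m crank '[[0,0,0.004,0,0,0],[0,0,0.003,0,0,0],[0,0,0,0,0,0]]'
python3 -m crank '[[0,0,0.003,0,0,0],[0,0,0.002,0,0,0],[0,0,0,0,0,0],[0,0,0,0,0,0]]'
python3 -m crank '[[0,0,0.003,0,0,0],[0,0,0.002,0,0,0],[0,0,0,0,0,0],[0,0,0,0,0,0]]'
```

```text
time: 21.08
tool_pos: [450.3, 184.8, 37.5]
tcp_rot: [3.141, -0.001, 1.383]
contact_force: [0.7, 0.9, -0.3]
grip_width: 27.4
finger_force: 0.0
time: 21.58
tool_pos: [450.6, 184.8, 32.8]
tcp_rot: [3.14, -0.001, 1.383]
contact_force: [0.4, 0.1, 0.7]
grip_width: 27.5
finger_force: 0.0
time: 22.08
tool_pos: [450.6, 184.8, 27.8]
tcp_rot: [3.14, -0.001, 1.383]
contact_force: [0.1, 0.1, -0.2]
grip_width: 27.9
finger_force: 0.0
```

```bash
python3 -m crank '[[0,0,0,0,0,0],[0,0,0,0,0,0],[0,0,0,0,0,0],[0,0,0,0,0,0]]' 0
python3 to.py 449.9 184.9 28 79.2
```

```text
time: 22.58
tool_pos: [446.2, 185.4, 27.5]
tcp_rot: [-3.134, 0.001, 1.383]
contact_force: [-11.7, 6.1, 10.0]
grip_width: 9.0
finger_force: 30.0
shift m [ 0.0001  0.0037 -0.0005] turn [-0.0071  0.0007  0.0006] t 22.57 q [0.23 0.54 1.87 0.   0.74 0.42]
```

The bar is gripped (9 mm), sitting about 4 mm nearer than estimated. I recentre the command and lift along the arc: tool y is +e, z is down.

```bash
python3 -m crank '[[0,-0.004,0,0,0,0],[0,0,0,0,0,0]]'
python3 -m crank '[[0,0.0002,-0.0096,0,0,0],[0,0.0006,-0.0096,0,0,0],[0,0.001,-0.0096,0,0,0],[0,0.0015,-0.0095,0,0,0],[0,0,0,0,0,0]]'
python3 to.py 446 185.4 66 79.2
```

```text
time: 22.82
tool_pos: [446.3, 185.5, 27.7]
tcp_rot: [3.141, -0.001, 1.383]
contact_force: [-1.8, 0.0, -1.1]
grip_width: 8.9
finger_force: 30.0
time: 23.45
tool_pos: [449.7, 184.9, 67.3]
tcp_rot: [3.14, -0.001, 1.383]
contact_force: [-4.6, 0.6, 5.8]
grip_width: 9.1
finger_force: 30.0
shift m [-0.0002 -0.0037  0.0013] turn [ 0.0016 -0.0009  0.001 ] t 23.45 q [0.23 0.47 1.84 0.   0.83 0.42]
```

```bash
python3 -m crank '[[0,0.002,-0.0094,0,0,0],[0,0.0023,-0.0093,0,0,0],[0,0.0027,-0.0092,0,0,0],[0,0.0031,-0.0091,0,0,0],[0,0.0035,-0.009,0,0,0]]'
python3 -m crank '[[0,0.0038,-0.0088,0,0,0],[0,0.0042,-0.0086,0,0,0],[0,0.0046,-0.0084,0,0,0],[0,0.005,-0.0082,0,0,0],[0,0,0,0,0,0]]'
python3 to.py 446 185.4 66 79.2
```

```text
time: 24.08
tool_pos: [462.1, 182.5, 112.3]
tcp_rot: [-3.14, -0.0, 1.383]
contact_force: [-3.6, 3.3, -8.2]
grip_width: 8.7
finger_force: 30.0
time: 24.7
tool_pos: [479.4, 179.1, 147.3]
tcp_rot: [-3.141, -0.001, 1.383]
contact_force: [-8.6, 0.9, 3.3]
grip_width: 8.7
finger_force: 30.0
shift m [-0.0001 -0.034   0.0813] turn [-0.0006 -0.0006  0.001 ] t 24.7 q [0.21 0.4  1.68 0.   1.07 0.39]
```

```bash
python3 -m crank '[[0,0.0055,-0.0076,0,0,0],[0,0.0059,-0.0074,0,0,0],[0,0.0062,-0.0072,0,0,0],[0,0.0065,-0.007,0,0,0],[0,0.0066,-0.0067,0,0,0]]'
python3 -m crank '[[0,0,0,0,0,0],[0,0,0,0,0,0],[0,0,0,0,0,0]]'
python3 to.py 510 173.5 183.2 79.2
```

```text
time: 25.32
tool_pos: [506.0, 174.0, 182.9]
tcp_rot: [-3.133, 0.0, 1.384]
contact_force: [-19.7, 3.5, 7.4]
grip_width: 8.4
finger_force: 30.0
time: 25.7
tool_pos: [507.0, 173.8, 183.9]
tcp_rot: [-3.137, -0.0, 1.384]
contact_force: [-18.9, 2.6, 11.6]
grip_width: 8.9
finger_force: 30.0
shift m [0.0002 0.003  0.0007] turn [-0.0049 -0.0002  0.0016] t 25.7 q [0.19 0.4  1.56 0.   1.19 0.37]
```

Rise and advance both give about 44.7°. I relieve the strain, then open a little and withdraw upwards.

```bash
python3 -m crank '[[0,-0.003,0.001,0,0,0],[0,0,0,0,0,0],[0,0,0,0,0,0]]'
python3 -m crank '[[0,0,0,0,0,0],[0,0,0,0,0,0],[0,0,0,0,0,0]]' 26
python3 -m crank '[[0,0,-0.01,0,0,0],[0,0,-0.02,0,0,0],[0,0,-0.03,0,0,0],[0,0,-0.04,0,0,0],[0,0,0,0,0,0]]'
python3 to.py 510 173.5 183.2 79.2
```

```text
time: 26.08
tool_pos: [507.0, 173.9, 183.8]
tcp_rot: [3.14, -0.001, 1.384]
contact_force: [-9.6, -0.8, 10.0]
grip_width: 8.8
finger_force: 30.0
time: 26.45
tool_pos: [508.3, 173.7, 181.6]
tcp_rot: [3.138, -0.001, 1.383]
contact_force: [0.1, -0.4, -1.1]
grip_width: 23.5
finger_force: 0.0
time: 27.08
tool_pos: [509.1, 174.1, 285.0]
tcp_rot: [3.133, -0.004, 1.383]
contact_force: [0.2, 0.3, -1.2]
grip_width: 23.6
finger_force: 0.0
shift m [-0.0008  0.0002  0.1018] turn [ 0.0085 -0.0036  0.001 ] t 27.07 q [0.19 0.32 1.39 0.   1.42 0.37]
```

```bash
python3 - <<'E'
from h import *
s=bot.capture("side"); im=s["color"]; cv2.imwrite("pics/s3.png",im)
e=np.array([.9823,-.1874]);n=np.array([.1874,.9823]);H=np.array([662.5,144.2])
old=cv2.imread("pics/side0.png")
def pt(x,y,h,th): # plate frame: x along, y, h normal
    t=np.radians(th); return [*(H+(x*np.cos(t)+h*np.sin(t))*e+y*n),42-x*np.sin(t)+h*np.cos(t)]
for th in(38,42,45,48,52): print(th,"bar near",proj(s,pt(-220,-45,0,th)).round(1),"far",proj(s,pt(-220,45,0,th)).round(1),"stop",proj(s,pt(-12,-20,8,th)).round(1))
hsv=cv2.cvtColor(im,cv2.COLOR_BGR2HSV); w=cv2.inRange(hsv,(0,0,130),(180,60,255)); 
w[:80]=0; w[200:]=0; w[:,:190]=0; w[:,290:]=0
# near edge of the plate: bright pixels on the plane y=-45, fit the lower-left boundary
N=np.array([*n,0]); P=[]
for v in range(100,190):
    xs=np.flatnonzero(w[v]); 
    if not len(xs): continue
    o,d=ray(s,xs.min(),v); t=(np.dot(N,[*(H-45*n),0])-N@o)/(N@d); p=o+t*d; P.append((v,xs.min(),xs.max(),round((p[:2]-H)@e),round(p[2])))
print(P[::3])
g=cv2.inRange(hsv,(45,80,30),(85,255,255)); g[:80]=0; g[200:]=0; ys,xs=np.nonzero(g); print("green",xs.min(),xs.max(),ys.min(),ys.max(),len(xs))
print("pred green front corners 45:",[proj(s,pt(x,y,11,45)).round(1) for x,y in((-12,28),(-12,-28),(-115,-32),(-115,32))])
E
```

```text
38 bar near [207.9 136.8] far [207.9 123. ] stop [266.3 167.3]
42 bar near [211.3 132.9] far [211.  119.2] stop [266.6 167.2]
45 bar near [214.  130.1] far [213.6 116.5] stop [266.8 167.1]
48 bar near [216.9 127.4] far [216.3 113.9] stop [267.1 167.1]
52 bar near [221. 124.] far [220.2 110.7] stop [267.4 167. ]
[(100, np.int64(190), np.int64(289), -215, 288), (103, np.int64(190), np.int64(289), -215, 279), (106, np.int64(190), np.int64(289), -216, 271), (109, np.int64(190), np.int64(289), -217, 262), (112, np.int64(190), np.int64(289), -217, 254), (115, np.int64(190), np.int64(289), -218, 245), (118, np.int64(190), np.int64(271), -219, 236), (121, np.int64(190), np.int64(245), -219, 227), (124, np.int64(190), np.int64(221), -220, 218), (127, np.int64(190), np.int64(224), -221, 209), (130, np.int64(213), np.int64(213), -158, 198), (133, np.int64(216), np.int64(226), -150, 188), (136, np.int64(220), np.int64(228), -140, 179), (139, np.int64(223), np.int64(259), -132, 169), (142, np.int64(200), np.int64(257), -196, 162), (145, np.int64(230), np.int64(261), -113, 149), (148, np.int64(233), np.int64(259), -104, 139), (151, np.int64(237), np.int64(263), -93, 129), (154, np.int64(241), np.int64(244), -82, 119), (157, np.int64(244), np.int64(264), -73, 108), (160, np.int64(241), np.int64(267), -82, 99), (163, np.int64(241), np.int64(268), -82, 89), (166, np.int64(257), np.int64(258), -35, 76), (169, np.int64(260), np.int64(261), -26, 66), (172, np.int64(264), np.int64(265), -14, 55)]
green 243 261 144 156 41
pred green front corners 45: [array([265.8, 158.6]), array([267.8, 167.8]), array([243.5, 147.9]), array([242. , 137.8])]
```

The plate's near edge runs from (-158,198) to (-14,55), which is 44.8°. The module is still in place and the arm is clear, so I hand in.

```bash
python3 -m crank '[[0,0,-0.01,0,0,0],[0,0,0,0,0,0],[0,0,0,0,0,0]]'; python3 -c "
from plant import bot; print(bot.close_job())"
```

```text
time: 27.5
tool_pos: [507.2, 173.8, 290.5]
tcp_rot: [3.141, -0.0, 1.383]
contact_force: [-0.8, 0.2, -0.2]
grip_width: 23.9
finger_force: 0.0
the job is handed in; nothing more can be done
None
```

I slid the module home against the stop and released it, raised the plate to a measured 44.8° with the arm clear of everything, and handed the job in at about 27.5 s; the hand-in returned no verdict, and home was confirmed with the plate flat but only partly visible once it was raised.

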